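# Put up the long last post

## Robot

A 7-joint arm with a two-finger parallel gripper is mounted at the origin on the work surface. World frame = base frame: x ahead of the robot, y to its left, z up, the work surface at z = 0. Lengths are in mm, angles in degrees, forces in N, time in s.
With the tool pointing down it reaches from about 400 to 750 mm from the base axis. Payload 19.5 kg.
Tool frame: the origin (TCP) lies midway between the tips of the shut fingers; the grasp point (between the pads) lies 19 mm behind it (robot.grasp_offset is the distance from the TCP to the grasp point, in mm); z points along the fingers, y is the line along which they close (so a half turn about z gives the same grasp; the last joint's range is limited). The gripper opens to 85 mm and grips with 20 to 120 N. Pads are 22 mm wide; open, the fingers measure 114 mm over their backs; the gripper's body (76 mm by 85 mm) begins 54 mm behind the grasp point. The pads swing forward as they close: fully open they stand 13 mm farther back than shut.
Start: joints at [-66.962, 40.479, -1.581, 85.061, 1.261, 54.483, -4.326], TCP at [246.875, 519.276, 231.268] pointing down, gripper open.
Joint ranges: [-155.06, 155.06], [-18.47, 123.98], [-90, 86.84], [0, 140.48], [-83.41, 263.41], [0, 116], [-161.91, 161.91]. Speed limits (degrees/s): [108.29, 108.29, 147.25, 147.25, 172.46, 172.46, 172.46].

## Interface

Orientations are given as a 3x3 rotation matrix whose columns are the frame's x, y, z axes.
In Python, from plant import robot gives the robot as it stands.
- The arm moves only by the shell command python3 -m inch 'ROWS' [OPENING]. ROWS is JSON, a list of rows, each a list of 6 numbers: the shift along the world's x, y, z each as a share of 50 mm, from -1 to 1, then the turn, a rotation vector about the world's x, y, z each as a share of 0.12 rad, from -1 to 1. A call has 1 to 5 rows; each row shifts and turns the commanded pose from where the row before left it; what a row does not reach is not made up. A row lasts 1/8 s, in which the tool goes at most 62.5 mm and 10.7 degrees, less where a joint would pass 70% of its speed; a pose out of reach is approached as far as the arm can. A call with a number of a shift or a turn outside -1 to 1 is refused whole. A call with a gripper value outside its range is refused whole. OPENING is the opening in per cent of the stroke, from 0 (shut) to 100 (fully open), set as the call begins (- or left out, the last holds). The fingers move at their own pace and stop on an object; the grip force is fixed at half the most. Time passes only in rows, so rows that do not move let the fingers close. It gives the time, the measured TCP pose, the force, the opening and the grip force at its end, in the units of the state.
- robot.observe(): the state, without advancing time (a new reading comes with each control period).
- robot.capture(name): name is "scene" or "top" or "wrist"; returns a dict with "img" (400x640x3 uint8, blue, green, red), "z_map" (400x640 float32, mm along the optical axis (not along the pixel's ray), 0 where there is no reading), "K" (3x3 intrinsics, pixels), "k1" (the pictures are not rectified: a ray, as slopes to the right and down, at radius r is drawn at 1 + k1 r^2 times it, then the intrinsics apply), "R" (3x3) and "t" (3): a world point X has camera coordinates R X + t; the wrist camera has in their place "T_tool_cam" (4x4, takes a point from camera to tool coordinates, whose origin is the TCP and whose axes are the flange's). Camera axes: x right, y down, z forward; pixel columns grow to the right and rows downward; lengths in mm; the calibration is good to about 2 mm. A picture is of the moment at which its call begins: read the wrist's pose just before it.
- robot.hand_in(): hands the job in; it is judged then, once.
The state is a dict: "time": time; "joints": joint angles; "qvel": joint speeds; "tau": joint torques, N m; "ee_pos": TCP position; "tool_rot": TCP orientation; "wrist_force": force on the tool from outside, world axes, zero at the start; "torque": the same for the moment, N m; "gripper_width": opening from 0.0 (shut) to 1.0 (fully open); "gripper_force": force on a finger pad.
Only numpy, scipy, OpenCV 4.12 (cv2) and the standard library are available. Lean on these libraries where they do the work, as an engineer would, in place of code of your own. Each camera call takes 0.05 s, during which the arm holds its last target. There are 200 camera calls.

## Task

Two fold-down posts for holding shoe lasts are screwed to the shoemaker's bench, both folded flat. Swing the longer post up and over past upright, until it leans back on its stop and stays up by itself, then let go of it. Leave the shorter post folded down.

Things in the scene. Friction and masses are not known exactly. Their poses are not given: they have to be found in the camera images.
- long_head (a point): Centre of the round boss (disc 28 mm across, 24 mm wide along the hinge axis) at the free end of the LONG post, a 20 x 20 mm steel bar of 0.25 to 0.5 kg; 170 mm from the hinge. Grip it over the 24 mm, fingers closing along the hinge axis; the post can turn between the pads. A 12 mm pin ends 30 mm beyond the centre. Folded: 45 mm above the bench, over a base plate 8 mm thick, 76 mm wide.
- long_hinge (a point): Middle of the long post's hinge, 45 mm above the bench, between dark cheeks 36 mm wide overall and 58 mm high, on a dark green plate screwed to the bench. Its x axis is the hinge axis; y points level to where the folded post's boss lies; z is up. The boss swings from +y over the top to the -y side, where a dark stop plate (to about 88 mm high) catches the bar.
- long_post (a joint): Angle of the long post, rad: 0 folded flat (its start), 1.57 upright, 1.92 leaning 20 degrees past upright on its stop. The hinge is free, with slight drag and no spring: short of upright the post falls back flat by its own weight, past upright it falls on to the stop and stays.
- short_post (a joint): Angle of the SHORT post, rad: 0 folded flat (its start; it stays there by its weight). Same make as the long one, but its boss is 100 mm from the hinge; on its own stand to the left or right of the long one, about 300 mm away (250 at least). Each stand is turned up to 30 degrees either way from its folded post pointing to the robot's left (+y).
Things that resemble listed ones, but are neither listed nor needed, are in the scene too. What is shaped like the part that bears short_post but blue is not meant.

How it is judged (in metres and radians):
At the end, for the whole second after the job is handed in: The long post stands past upright on its stop (angle over 1.74 rad, about 100 degrees), at rest and let go; the short post is folded down (angle under 0.2 rad) (value of joint long_post above 1.74 rad and velocity of joint long_post between -0.1 and 0.1 rad/s and value of joint short_post below 0.2 rad); the robot touches nothing.
It fails at once if the short post is raised (angle over 0.35 rad) (value of joint short_post above 0.35 rad).
It also fails if it takes over 35 s, if anything falls off the work surface, if the arm or the gripper's body presses on something with over 40 N, if the wrist force passes 120 N, or if a joint passes its speed limit or range.

## Working session

There is one attempt and no reset: what is moved stays moved. The work goes in short steps, Python scripts to look and compute and a shell command to move; the robot and the scene stay as the last step left them, time stands still between calls to the robot, and variables do not carry over. Pictures are saved under pics/ and viewed, at most 10 in all, crops included, and the job is handed in when it is done.

```bash
ls; mkdir -p pics; python3 - <<'E'
from plant import robot
import cv2,numpy as np
s=robot.observe();print(s['time'],s['ee_pos'],s['tool_rot'],s['gripper_width'])
for n in("scene","top"):
    c=robot.capture(n);cv2.imwrite(f"pics/{n}0.png",c['img']);np.savez(f"{n}0.npz",**c)
    print(n,c['K'],c['k1'],c['R'],c['t'])
E
```

```text
pics
0.0 [246.75862242 519.0713611  230.83676866] [[-9.03132304e-01  4.29362133e-01 -4.47847578e-04]
 [ 4.29362366e-01  9.03131773e-01 -9.78836282e-04]
 [-1.58098563e-05 -1.07630756e-03 -9.99999421e-01]] 1.0007426849247991
scene [[487.29933828   0.         326.78681038]
 [  0.         487.29933828 202.57104038]
 [  0.           0.           1.        ]] -0.14472993802349882 [[ 0.15896929  0.98721062  0.01199813]
 [ 0.81648152 -0.12462529 -0.563761  ]
 [-0.55505557  0.09941694 -0.82585082]] [ -57.12606262 -340.84757465 1274.40985158]
top [[411.92864331   0.         316.14764001]
 [  0.         411.92864331 198.25718128]
 [  0.           0.           1.        ]] -0.045741647834195126 [[ 0.01880426 -0.99959071  0.02155973]
 [-0.98615037 -0.02209676 -0.16437511]
 [ 0.16478423 -0.01817018 -0.98616226]] [-17.28938657 446.63305138 873.46015331]
```

View pics/top0.png

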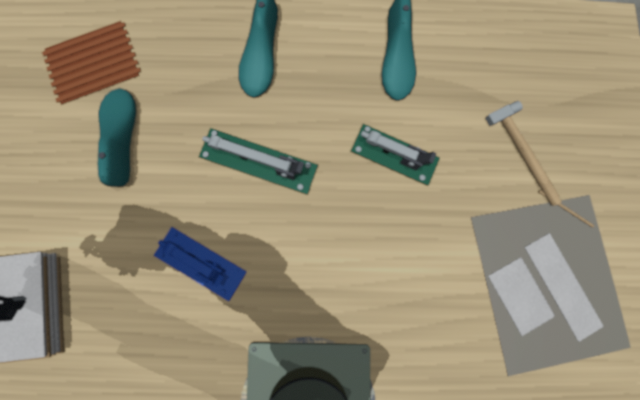

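View pics/scene0.png

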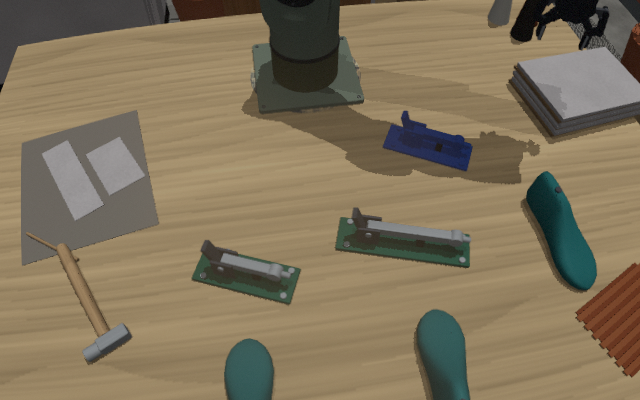

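The top view shows the long post's green plate around (258,160), with its boss at the left near (217,143) and the hinge and stop at the right near (292,168). The short post is at (395,154), and the blue decoy at (200,264).

```bash
cat > h.py <<'E'
import numpy as np,cv2
def ray(c,px,z,R=None,t=None):
    R=c['R'] if R is None else R; t=c['t'] if t is None else t
    px=np.atleast_2d(np.asarray(px,float)); K=c['K']
    d=np.c_[(px[:,0]-K[0,2])/K[0,0],(px[:,1]-K[1,2])/K[1,1]]
    u=d.copy()
    for _ in range(20): u=d/(1+float(c['k1'])*(u**2).sum(1,keepdims=True))
    v=np.c_[u,np.ones(len(u))]@R; o=-R.T@t
    return o+v*((z-o[2])/v[:,2])[:,None]
def wristRt(c,s):
    T=np.eye(4);T[:3,:3]=s['tool_rot'];T[:3,3]=s['ee_pos']
    W=np.linalg.inv(T@c['T_tool_cam']);return W[:3,:3],W[:3,3]
E
python3 - <<'E'
import numpy as np,cv2
from h import *
for n in("top","scene"):
    c=dict(np.load(n+"0.npz"));hsv=cv2.cvtColor(c['img'],cv2.COLOR_BGR2HSV)
    g=cv2.inRange(hsv,(60,90,30),(85,255,130))
    print(n)
    gm=cv2.morphologyEx(g,cv2.MORPH_CLOSE,np.ones((15,15)))
    for k in cv2.findContours(gm,cv2.RETR_EXTERNAL,cv2.CHAIN_APPROX_NONE)[0]:
        if cv2.contourArea(k)<800: continue
        w=ray(c,k[:,0],8)[:,:2].astype(np.float32)
        r=cv2.minAreaRect(w);print('px',k[:,0].mean(0),'rect',r)
        m=np.zeros_like(g);cv2.drawContours(m,[k],-1,255,-1)
        b=cv2.inRange(hsv,(0,0,110),(180,60,255))&m
        ks=cv2.findContours(b,cv2.RETR_EXTERNAL,cv2.CHAIN_APPROX_NONE)[0]
        if ks:
            k2=max(ks,key=cv2.contourArea);w=ray(c,k2[:,0],55)[:,:2].astype(np.float32)
            r2=cv2.minAreaRect(w);print('  bar',r2,cv2.boxPoints(r2).round().tolist())
E
```

```text
top
px [262.78963415 161.9847561 ] rect ((537.5233154296875, 127.63705444335938), (262.8962097167969, 69.97172546386719), 72.01193237304688)
  bar ((551.788330078125, 155.9823760986328), (160.71661376953125, 32.288902282714844), 72.45578002929688) [[512.0, 84.0], [543.0, 74.0], [591.0, 228.0], [561.0, 237.0]]
px [395.51476793 155.5021097 ] rect ((560.6713256835938, -190.9087371826172), (192.5605010986328, 69.5930404663086), 66.6863021850586)
  bar ((577.8346557617188, -153.4373321533203), (103.18219757080078, 25.46742820739746), 66.478759765625) [[546.0, -196.0], [569.0, -206.0], [610.0, -111.0], [587.0, -101.0]]
scene
```

```bash
python3 -m inch '[[0.53,-0.53,0,0,0,-1],[0.53,-0.53,0,0,0,-1],[0.53,-0.53,0,0,0,-1],[0.53,-0.53,0,0,0,-1],[0.53,-0.53,0,0,0,-1]]' 100
python3 -m inch '[[0.53,-0.53,0,0,0,-1],[0.53,-0.53,0,0,0,-1],[0.53,-0.53,0,0,0,-1],[0.53,-0.53,0,0,0,-1],[0.53,-0.53,0,0,0,-1]]'
python3 -m inch '[[0.53,-0.53,0,0,0,-1],[0.53,-0.53,0,0,0,-1],[0,0,0,0,0,0],[0,0,0,0,0,0]]'
python3 - <<'E'
from plant import robot
import cv2,numpy as np
from h import *
s=robot.observe();print(s['time'],s['ee_pos'],s['tool_rot'].round(3) if hasattr(s['tool_rot'],'round') else s['tool_rot'],s['joints'])
c=robot.capture("wrist");R,t=wristRt(c,s);c['R'],c['t']=R,t
cv2.imwrite("pics/w1.png",c['img']);np.savez("w1.npz",**c)
E
```

```text
time: 0.72
ee_pos: [380.1, 385.8, 231.1]
tool_rot: [[-0.499, 0.866, -0.0], [0.866, 0.499, -0.0], [-0.0, -0.0, -1.0]]
wrist_force: [0.5, -0.0, 0.3]
gripper_width: 0.997
gripper_force: 0.0
time: 1.35
ee_pos: [512.5, 253.3, 231.1]
tool_rot: [[0.077, 0.997, -0.0], [0.997, -0.077, -0.0], [-0.0, -0.0, -1.0]]
wrist_force: [0.9, 0.6, 0.6]
gripper_width: 0.999
gripper_force: 0.0
time: 1.85
ee_pos: [564.4, 201.8, 231.0]
tool_rot: [[0.307, 0.952, -0.001], [0.952, -0.307, 0.0], [-0.0, -0.001, -1.0]]
wrist_force: [-0.4, 0.9, -0.9]
gripper_width: 0.998
gripper_force: 0.0
1.85 [564.40682786 201.80539099 230.98071297] [[ 0.307  0.952 -0.001]
 [ 0.952 -0.307  0.   ]
 [-0.    -0.001 -1.   ]] [-31.56108155  44.15130093  18.99598174  79.91189946 -15.45219144
  58.53103393 -27.32261764]
```

View pics/w1.png

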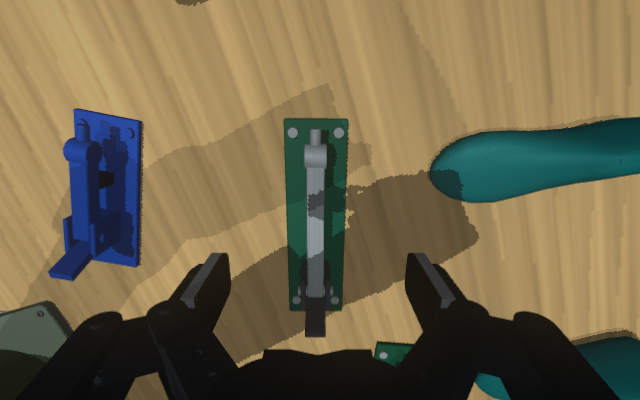

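The wrist view shows the long post: boss at (316,155), pin tip at (316,130), bar running down to the cheeks at about (315,280), and the stop at (315,325).

```bash
python3 - <<'E'
import numpy as np,cv2
from h import *
c=dict(np.load("w1.npz"));hsv=cv2.cvtColor(c['img'],cv2.COLOR_BGR2HSV)
roi=np.zeros((400,640),np.uint8);roi[122:250,296:338]=255
b=cv2.inRange(hsv,(0,0,75),(180,75,255))&roi
for y in (130,148,155,162,180,200,230,245):
    xs=np.where(b[y])[0]; print(y,xs.min(),xs.max(),ray(c,[[xs.min(),y],[xs.max()+1,y]],57)[:,:2].round(1).tolist())
print('boss @59',ray(c,[[316,155]],59).round(1),'z',c['z_map'][155,316], 'cheek', ray(c,[[315,280]],50).round(1))
Z=c['z_map']
for y in range(124,172,4): 
    X=ray(c,[[316,y]],0)[0];o=-c['R'].T@c['t'];f=c['R'][2]@X+c['t'][2];print(y,(o+(X-o)*Z[y,316]/f).round(1))
E
```

```text
130 296 337 [[557.9, 253.7], [598.6, 240.6]]
148 304 326 [[559.8, 233.9], [582.5, 226.5]]
155 304 326 [[557.5, 226.9], [580.3, 219.6]]
162 304 326 [[555.1, 219.9], [578.1, 212.5]]
180 306 323 [[550.9, 200.8], [569.2, 194.8]]
200 306 307 [[543.7, 179.3], [545.8, 178.7]]
230 307 323 [[533.4, 145.1], [551.7, 139.2]]
245 307 323 [[527.5, 127.3], [546.0, 121.3]]
boss @59 [[569.5 223.4  59. ]] z 316.79263 cheek [[520.4  75.9  50. ]]
124 [577.6 249.4   7.3]
128 [576.2 245.    6.8]
132 [576.4 244.7  48.9]
136 [575.1 240.7  48.2]
140 [573.9 237.   50.2]
144 [572.6 233.1  50.3]
148 [571.3 229.2  51.6]
152 [570.3 225.9  55.7]
156 [569.  221.9  55.8]
160 [567.8 218.2  57.6]
164 [566.4 213.9  56.3]
168 [564.8 209.   52.4]
```

```bash
python3 -m inch '[[0.06,0.31,-0.8,0,0,0],[0,0,-0.8,0,0,0],[0,0,-0.9,0,0,0],[0,0,-0.9,0,0,0],[0,0,-0.7,0,0,0]]' 
python3 -m inch '[[0,0,0,0,0,0],[0,0,0,0,0,0]]' 
python3 -m inch '[[0,0,0,0,0,0],[0,0,0,0,0,0],[0,0,0,0,0,0],[0,0,0,0,0,0],[0,0,0,0,0,0]]' 0
python3 -m inch '[[0,0,0,0,0,0],[0,0,0,0,0,0],[0,0,0,0,0,0]]'
```

```text
time: 2.52
ee_pos: [566.9, 217.7, 24.6]
tool_rot: [[0.306, 0.952, -0.001], [0.952, -0.306, 0.0], [-0.0, -0.001, -1.0]]
wrist_force: [1.1, 0.1, 0.0]
gripper_width: 0.999
gripper_force: 0.0
time: 2.78
ee_pos: [568.3, 217.4, 27.8]
tool_rot: [[0.307, 0.952, 0.001], [0.952, -0.307, 0.001], [0.001, 0.001, -1.0]]
wrist_force: [-0.1, 0.7, 1.1]
gripper_width: 1.001
gripper_force: 0.0
time: 3.4
ee_pos: [566.7, 217.3, 26.8]
tool_rot: [[0.307, 0.952, -0.003], [0.952, -0.307, 0.001], [-0.0, -0.003, -1.0]]
wrist_force: [-11.2, 0.3, 15.0]
gripper_width: 0.273
gripper_force: 59.6
time: 3.78
ee_pos: [566.7, 217.3, 26.8]
tool_rot: [[0.307, 0.952, -0.002], [0.952, -0.307, 0.001], [-0.0, -0.003, -1.0]]
wrist_force: [-10.3, 1.2, 15.6]
gripper_width: 0.273
gripper_force: 59.6
```

```bash
python3 -m inch '[[-0.01,-0.01,0.3,0,0,0],[-0.01,-0.04,0.3,0,0,0],[-0.02,-0.06,0.29,0,0,0],[-0.03,-0.09,0.28,0,0,0],[0,0,0,0,0,0]]'
python3 -m inch '[[-0.04,-0.11,0.27,0,0,0],[-0.04,-0.13,0.26,0,0,0],[-0.05,-0.15,0.25,0,0,0],[-0.05,-0.17,0.23,0,0,0],[0,0,0,0,0,0]]'
```

```text
time: 4.4
ee_pos: [563.1, 206.3, 85.8]
tool_rot: [[0.308, 0.951, -0.002], [0.951, -0.308, -0.0], [-0.001, -0.002, -1.0]]
wrist_force: [-9.4, 0.6, -4.2]
gripper_width: 0.265
gripper_force: 60.5
time: 5.03
ee_pos: [553.8, 177.7, 136.4]
tool_rot: [[0.309, 0.951, -0.003], [0.951, -0.309, -0.0], [-0.001, -0.003, -1.0]]
wrist_force: [-10.5, -0.9, -8.2]
gripper_width: 0.268
gripper_force: 60.7
```

```bash
python3 -m inch '[[-0.06,-0.19,0.22,0,0,0],[-0.07,-0.21,0.2,0,0,0],[-0.07,-0.22,0.18,0,0,0],[-0.08,-0.24,0.16,0,0,0],[0,0,0,0,0,0]]'
python3 -m inch '[[-0.08,-0.25,0.14,0,0,0],[-0.08,-0.26,0.11,0,0,0],[-0.09,-0.27,0.09,0,0,0],[-0.09,-0.28,0.06,0,0,0],[0,0,0,0,0,0]]'
```

```text
time: 5.65
ee_pos: [539.7, 134.4, 174.2]
tool_rot: [[0.309, 0.951, -0.003], [0.951, -0.309, -0.0], [-0.001, -0.003, -1.0]]
wrist_force: [-10.0, 1.3, -11.6]
gripper_width: 0.271
gripper_force: 61.0
time: 6.28
ee_pos: [522.6, 81.7, 194.1]
tool_rot: [[0.309, 0.951, -0.003], [0.951, -0.309, 0.001], [-0.0, -0.003, -1.0]]
wrist_force: [-11.1, 4.1, -8.3]
gripper_width: 0.265
gripper_force: 61.0
```

```bash
python3 -m inch '[[-0.09,-0.28,0.04,0,0,0],[-0.09,-0.28,0.01,0,0,0],[-0.09,-0.28,-0.01,0,0,0],[-0.09,-0.28,-0.04,0,0,0],[0,0,0,0,0,0]]'
python3 -m inch '[[-0.09,-0.28,-0.06,0,0,0],[-0.05,-0.15,-0.05,0,0,0],[0,0,0,0,0,0]]'
cat > look.py <<'E'
import sys,cv2
from plant import robot
cv2.imwrite(sys.argv[1],robot.capture("scene")['img'][100:330,180:500])
E
python3 look.py pics/s2.png
```

```text
time: 6.9
ee_pos: [504.5, 26.1, 193.9]
tool_rot: [[0.309, 0.951, -0.003], [0.951, -0.309, 0.001], [0.0, -0.003, -1.0]]
wrist_force: [-12.1, 6.4, -5.8]
gripper_width: 0.27
gripper_force: 61.9
time: 7.28
ee_pos: [497.6, 5.0, 188.5]
tool_rot: [[0.308, 0.951, -0.003], [0.951, -0.308, 0.001], [0.0, -0.003, -1.0]]
wrist_force: [-11.4, 7.1, -3.5]
gripper_width: 0.267
gripper_force: 62.3
```

View pics/s2.png

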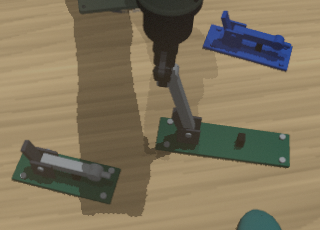

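The bar leans past upright, with its head at crop (175,70) and hinge at (187,130). I'll release it and lift the gripper clear.

```bash
python3 -m inch '[[0,0,0,0,0,0],[0,0,0,0,0,0],[0,0,0,0,0,0],[0,0,0,0,0,0],[0,0,0,0,0,0]]' 100
python3 -m inch '[[0,0,0.3,0,0,0],[0,0,0.6,0,0,0],[0,0,0.8,0,0,0],[0,0,0.8,0,0,0],[0,0,0.5,0,0,0]]'
python3 -m inch '[[0,0,0,0,0,0],[0,0,0,0,0,0],[0,0,0,0,0,0],[0,0,0,0,0,0]]'
python3 look.py pics/s3.png
```

```text
time: 7.95
ee_pos: [499.4, 5.2, 187.8]
tool_rot: [[0.308, 0.951, 0.0], [0.951, -0.308, -0.0], [-0.0, 0.0, -1.0]]
wrist_force: [0.2, 0.6, -0.5]
gripper_width: 0.998
gripper_force: 0.0
time: 8.57
ee_pos: [499.5, 5.2, 339.6]
tool_rot: [[0.308, 0.951, 0.001], [0.951, -0.308, 0.0], [0.001, 0.001, -1.0]]
wrist_force: [0.1, 0.1, 0.4]
gripper_width: 0.999
gripper_force: 0.0
time: 9.07
ee_pos: [499.3, 5.3, 337.3]
tool_rot: [[0.308, 0.951, -0.001], [0.951, -0.308, -0.0], [-0.0, -0.001, -1.0]]
wrist_force: [-0.4, -0.6, -1.3]
gripper_width: 0.995
gripper_force: 0.0
```

View pics/s3.png

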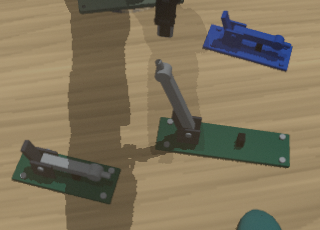

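The long post now leans free on its stop, with its head at crop (162,70). The short post is still flat at (70,165), and the gripper is well clear.

```bash
python3 -c "
from plant import robot
print(robot.hand_in())"
```

```text
the job is handed in; nothing more can be done
None
```

The long post was left leaning back on its stop and released, the short post still folded flat, and the job was handed in at about 9 s; the hand-in gave no verdict.

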